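Clamp a glued goods shed in the trigger bar clamp

ROBOT

A 6-joint arm with a two-finger parallel gripper is mounted at the origin on the work surface. World frame = base frame: x ahead of the robot, y to its left, z up, the work surface at z = 0. Lengths are in m, angles in rad, forces in N, time in s.
With the tool pointing down it reaches from about 0.275 to 0.875 m from the base axis. Payload 12.5 kg.
Tool frame: the origin (TCP) lies on the mounting face of the last link; the fingertips stand 173 mm ahead of it and the grasp point (between the pads) lies ahead of it (env.hold_point_z is the z of the grasp point in the tool frame, in m); z points along the fingers, y is the line along which they close (so a half turn about z gives the same grasp; the last joint's range is limited). The gripper opens to 85 mm and grips with 20 to 120 N. Pads are 22 mm wide; open, the fingers measure 114 mm over their backs; the gripper's body (76 mm by 85 mm) begins 54 mm behind the grasp point. The pads swing forward as they close: fully open they stand 13 mm farther back than shut.
Start: joints at [1.066, 0.351, 1.652, -0, 1.139, -0.085], TCP at [0.224, 0.502, 0.405] pointing down, gripper open.
Joint ranges: [-2.75, 2.75], [-0.79, 2.1], [0.01, 2.65], [-1.57, 4.71], [0.07, 3.14], [-2.87, 2.87]. Speed limits (rad/s): [2.22, 2.22, 2.79, 3.14, 3.14, 3.14].

INTERFACE

Orientations are given as a unit quaternion [w, x, y, z].
In Python, from bench import env gives the robot as it stands. The module is installed in compiled form; this text tells all that it offers. Calls block until the motion is done:
- env.movep(position, orientation): joint-space move of the TCP to a pose.
- env.movel(position, frame=None, v=0.15): straight line of the TCP; frame=None keeps the orientation; v is the mean speed in m/s.
- env.move_joints(angles): joint-space move.
- env.open() and env.grasp(grip_force=None): open the fingers fully, or close them until they stop; grip_force is the grip in N (None keeps the last).
- env.dwell(seconds).
- env.inverse_kinematics(position, orientation): joint angles nearest the present ones, or None.
- env.get_obs(): the state.
- env.camera(name): name is "scene" or "side" or "wrist"; returns a dict with "color" (420x560x3 uint8, blue, green, red), "K" (3x3 intrinsics, pixels), "extrinsics" (4x4, takes a point from world to camera coordinates); the wrist camera has in their place "hand_eye" (4x4, takes a point from camera to tool coordinates, whose origin is the TCP and whose axes are the flange's). Camera axes: x right, y up, looking along -z (the intrinsics and any distortion apply to the point x, -y, -z); pixel columns grow to the right and rows downward; lengths in m; the calibration is good to about 2 mm. A picture is of the moment at which its call begins: read the wrist's pose just before it. There is no depth.
A pose or a line that the arm cannot do raises env.PlanningError and nothing moves.
- env.finish_job(): hands the job in; it is judged then, once.
The state is a dict: "time_s": time; "qpos": joint angles; "joint_vel": joint speeds; "joint_efforts": joint torques, N m; "position": TCP position; "tcp_rot": TCP orientation; "ft_force": force on the tool from outside, world axes, zero at the start; "moment": the same for the moment, N m; "grip_width": finger opening in m; "grip_force": force on a finger pad.
Only numpy, scipy, OpenCV 4.12 (cv2) and the standard library are available. Lean on these libraries where they do the work, as an engineer would, in place of code of your own. Each camera call takes 0.05 s, during which the arm holds its last target. There are 200 camera calls.

TASK

Set the freshly glued flat-roofed model shed down lengthwise in the trigger clamp, on the bed between the sprung pressure pad and the end stop, and let go of it. Then pump the clamp's trigger towards its fixed handle, stroke after stroke, until the pad squeezes the shed against the stop and the pad's spring is pressed about half-way in (never nearly all the way, that would crush the model), and finish while still holding the trigger squeezed at that pressure. Move the rod only with the trigger, not by pushing on it, its jaw or its pad, and leave the barn, the glue bottle and the drum alone.

Things in the scene. Friction and masses are not known exactly. Their poses are not given: they have to be found in the camera images.
- shed: model goods shed with a flat grey roof, pink brick walls and white doors: in effect a solid box 60 x 46 x 46 mm (x length, y width, z up), about 0.18 kg. Origin: centre of its underside. Its long x axis must lie along the clamp's x axis (either way round). It is best taken across its 46 mm width.
- clamp: trigger bar clamp lying on its side, fixed to the table. Origin on the table under the rod; x: the way the rod pushes (to the stop), y: away from the grip, z up. Bed 60 mm wide (y), 8 mm thick, x -75 to 210 mm. Rod along x at y = 0, 27 mm up, in guides 43 mm high at x -45 and 38 mm. Fixed black handle bar: x -70 to -54 mm, y -160 to -50 mm, top 42 mm above the table.
- clamp_bed (a point): point on top of the bed (8 mm above the table), on the clamp's axis, 145 mm ahead of its origin, axes as the clamp. The end stop's face is 45 mm further along x; once pressed against it, the shed's origin is 15 mm beyond this point.
- stop: fixed steel end stop, 50 mm wide, 40 mm high above the bed. Origin: middle of the foot of the face that looks at the shed (190 mm along x from the clamp's origin, on the bed), axes as the clamp.
- jaw: steel jaw block on the front end of the sliding rod, 44 mm wide, top 47 mm above the table; carries the sprung pad. Its origin is at the clamp's origin when joint rod is 0 and moves with the rod along x; the block is 58 to 70 mm ahead of this origin.
- pad: rubber pressure pad 42 mm wide, 36 mm high, middle 29 mm above the table, on pins ahead of the jaw. Its origin lies 94 mm behind its pressing face along the clamp's x. Face to stop: 96 mm less joint rod (plus joint plate): at the start 81 to 96 mm are open for the 60 mm shed.
- rod (a joint): slide of the toothed rod, 0 to 0.062 m, grows as the jaw nears the stop. A pawl in the trigger drives it by teeth of 5 mm pitch: squeezing pushes the rod on, letting the trigger back skips teeth and leaves the rod there. Only 4 N of friction hold it: let back with the pad loaded, the rod slips back until the pad spring is only 2 to 4 mm in.
- plate (a joint): how far the pad is pushed back into its spring, 0 (free) to 0.015 m (bottomed). About 1.5 N to start it moving, then 0.7 N more per mm. Seen as the gap between pad backing plate and jaw, 15 mm when free. Half-way is 0.0075.
- trigger (a joint): trigger hinge, 0 released to 0.38 rad squeezed (end stop); grows towards the handle, clockwise from above. A spring returns it (1.2 to 1.8 N at the hold point). A full stroke moves the pawl 12.5 mm, up to 5 mm of it lost before a tooth catches; about 2.5 mm at the hold point per mm of rod.
- trigger_pivot (a point): the trigger's hinge axis (vertical), 40 mm from the rod on the grip side, at clamp (0, -40, 26) mm.
- trigger_grip: black finger bar of the trigger, 14 mm thick (its x), 10 to 42 mm above the table; it runs along its -y from 28 to 114 mm from its origin (on the pivot axis, at table height). Released it leans 0.19 rad to the clamp's +x; squeezed, 0.19 rad to -x, and 32 mm are left to the handle at the hold point. It can be pinched across or pushed.
- trigger_hold (a point): point in the middle of the trigger bar, 80 mm from the pivot axis, 26 mm above the table: a good place to hold or push it. It moves with the trigger along an arc.
- barn: bystander: pink brick model barn with a grey gabled (pitched) roof, 60 x 44 mm, 54 mm high. Origin: centre of its underside.
- glue: bystander: white glue bottle, 36 mm across, 85 mm high. Origin: centre of its underside.
- drum: bystander: white model drum, 28 mm across, 40 mm high. Origin: centre of its underside.
Things that resemble listed ones, but are neither listed nor needed, are in the scene too. What is shaped like the shed but blue or orange is not meant.

How it is judged:
On the way, in this order (a step that is already met when the one before it is completed fails the run):
1. the shed stands on the bed between pad and stop, lengthwise, and is let go (x of shed in the frame of clamp_bed between -0.03 and 0.025 m and y of shed in the frame of clamp_bed between -0.012 and 0.012 m and z of shed in the frame of clamp_bed between -0.004 and 0.004 m and angle between the x axis of shed and the x axis of clamp, either way round below 0.2 rad and angle between shed's own z axis and vertical below 0.12 rad and contact force between the fingers and shed below 0.1 N and linear speed of shed below 0.02 m/s), for 0.2 s.
2. the trigger, being squeezed, presses the pad on the shed and the shed on the stop (contact force between pad and shed above 1 N and contact force between stop and shed above 0.5 N and contact force between the fingers and trigger_grip above 0.5 N), for 0.1 s.
At the end, for the whole second after the job is handed in: Shed upright on the bed, along the clamp (0.2 rad, 12 mm), untouched by the fingers, squeezed between pad (over 3 N) and stop (over 2 N), pad spring 5 to 10 mm in (of 15), fingers still pressing the trigger (over 1 N), nothing moving (x of shed in the frame of clamp_bed between -0.03 and 0.025 m and y of shed in the frame of clamp_bed between -0.012 and 0.012 m and z of shed in the frame of clamp_bed between -0.004 and 0.004 m and angle between the x axis of shed and the x axis of clamp, either way round below 0.2 rad and angle between shed's own z axis and vertical below 0.12 rad and value of joint plate between 0.005 and 0.01 m and contact force between pad and shed above 3 N and contact force between stop and shed above 2 N and contact force between the fingers and trigger_grip above 1 N and contact force between the fingers and shed below 0.1 N and linear speed of shed below 0.01 m/s); the arm keeps its last pose, push and grip.
It fails at once if the model is crushed: the pad's spring is pressed in more than 12.5 mm (value of joint plate above 0.0125 m).
It fails at once if the robot pushes on the rod's jaw or pad (over 2 N) (contact force between any of the arm, the fingers and jaw above 2 N).
It fails at once if the barn is moved more than 20 mm (distance of barn from where it was at the start of the episode above 0.02 m).
It fails at once if the glue is moved more than 20 mm (distance of glue from where it was at the start of the episode above 0.02 m).
It fails at once if the drum is moved more than 20 mm (distance of drum from where it was at the start of the episode above 0.02 m).
It also fails if it takes over 64 s, if anything falls off the work surface, if the arm or the gripper's body presses on something with over 40 N, if the wrist force passes 120 N, or if a joint passes its speed limit or range.

## Working session

There is one attempt and no reset: what is moved stays moved. The work goes in short steps, each a Python script; the robot and the scene stay as the last script left them, time stands still between calls to the robot, and variables do not carry over. Pictures are saved under pics/ and viewed, at most 10 in all, crops included, and the job is handed in when it is done.

```bash
mkdir -p pics
cat > h.py <<'E'
import numpy as np, cv2
from bench import env
from scipy.spatial.transform import Rotation as R
def snap(n):
    o=env.get_obs(); c=env.camera(n)
    if n=="wrist":
        q=o["tcp_rot"]; T=np.eye(4); T[:3,:3]=R.from_quat([q[1],q[2],q[3],q[0]]).as_matrix(); T[:3,3]=o["position"]
        c["c2w"]=T@c["hand_eye"]
    else: c["c2w"]=np.linalg.inv(c["extrinsics"])
    return c
def ray(c,uv):
    d=np.linalg.inv(c["K"])@np.array([uv[0],uv[1],1.]); d=np.array([d[0],-d[1],-d[2]])
    return c["c2w"][:3,3], c["c2w"][:3,:3]@d
def onz(c,uv,z):
    p,d=ray(c,uv); return p+d*(z-p[2])/d[2]
def tri(c1,a,c2,b):
    p,d=ray(c1,a); q,e=ray(c2,b); d/=np.linalg.norm(d); e/=np.linalg.norm(e)
    s=np.linalg.lstsq(np.c_[d,-e],q-p,rcond=None)[0]; A=p+s[0]*d;B=q+s[1]*e
    return (A+B)/2,np.linalg.norm(A-B)
def proj(c,P):
    w=np.linalg.inv(c["c2w"]); p=w[:3,:3]@np.asarray(P)+w[:3,3]; x=c["K"]@np.array([p[0],-p[1],-p[2]]); return x[:2]/x[2]
def down(yaw): # tool x at yaw, z down
    q=(R.from_euler('z',yaw)*R.from_euler('x',np.pi)).as_quat(); return [q[3],q[0],q[1],q[2]]
E
python3 - <<'E'
from h import *
import pickle
for n in("scene","side","wrist"):
    c=snap(n); cv2.imwrite(f"pics/{n}0.png",c["color"]); pickle.dump(c,open(n+"0.pkl","wb")); print(n,c.keys(),c["c2w"].round(3).tolist(),c["K"].round(1).tolist())
print(env.get_obs(),env.hold_point_z)
E
```

```text
scene dict_keys(['color', 'K', 'extrinsics', 'c2w']) [[0.121, -0.825, 0.552, 1.198], [0.993, 0.099, -0.069, -0.055], [0.002, 0.556, 0.831, 1.005], [0.0, 0.0, 0.0, 1.0]] [[463.4, 0.0, 282.9], [0.0, 463.4, 208.6], [0.0, 0.0, 1.0]]
side dict_keys(['color', 'K', 'extrinsics', 'c2w']) [[0.723, 0.418, -0.551, 0.116], [-0.691, 0.458, -0.559, -0.451], [0.018, 0.785, 0.619, 0.6], [0.0, 0.0, 0.0, 1.0]] [[403.6, 0.0, 284.1], [0.0, 403.6, 208.5], [0.0, 0.0, 1.0]]
wrist dict_keys(['color', 'K', 'hand_eye', 'c2w']) [[0.406, -0.883, -0.237, 0.163], [0.914, 0.392, 0.106, 0.528], [-0.0, -0.26, 0.966, 0.374], [0.0, 0.0, 0.0, 1.0]] [[363.1, 0.0, 277.9], [0.0, 363.1, 209.6], [0.0, 0.0, 1.0]]
{'time_s': 0.15, 'qpos': array([ 1.06641448e+00,  3.51131888e-01,  1.65223169e+00,  1.92101818e-05,
        1.13909808e+00, -8.45812035e-02]), 'joint_vel': array([-0.00138059, -0.00205812, -0.00201368,  0.00027094, -0.00096447,
        0.00024696]), 'joint_efforts': array([ 9.11685147e-04, -5.06252789e+01, -2.91499025e+01, -1.22125325e-04,
        3.37518373e-03, -8.87996066e-06]), 'position': array([0.22409315, 0.50218515, 0.40428865]), 'tcp_rot': array([-1.34457831e-04,  2.08366323e-01,  9.78050759e-01, -4.13265267e-04]), 'ft_force': array([-0.14577534, -0.16568834,  0.10790159]), 'moment': array([0.03187499, 0.00472324, 0.06265563]), 'grip_force': 0.0, 'grip_width': 0.08551169291598848} 0.1547
```

View pics/scene0.png

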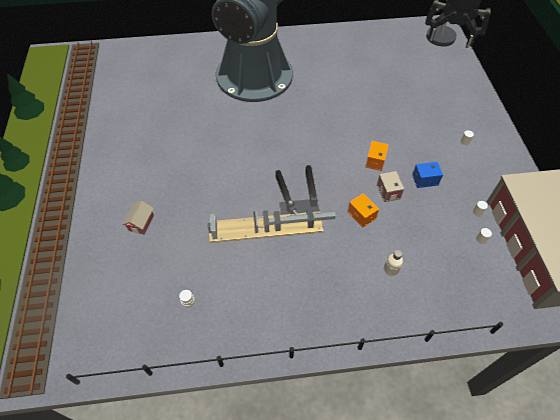

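View pics/side0.png

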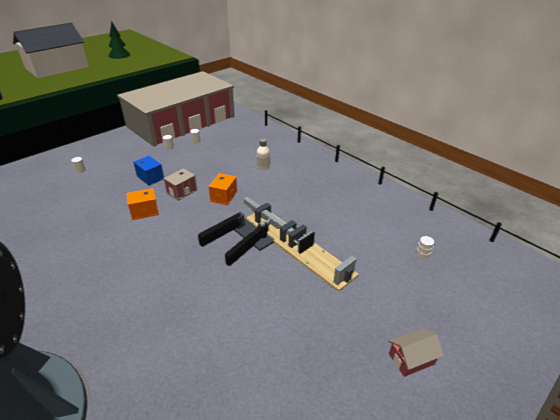

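Scene view: the shed candidates are the orange boxes (377,155) and (363,210), the blue box (428,174), the flat-roofed pink/grey building with white doors (390,186), and the gabled barn (139,217). The one at (390,186), seen at side (181,184), fits "flat grey roof, pink walls, white doors". The clamp runs in the scene view from (330,217) to the stop (212,225). I'll move the wrist camera over both and confirm up close.

Run:
```python
from h import *
import pickle
L=lambda n:pickle.load(open(n+"0.pkl","rb"))
a,b=L("scene"),L("side")
for nm,u,v in(("shed",(390,183),(181,179)),("stop",(212,222),(345,267)),("glue",(397,254),(263,142)),("hold",(281,184),(243,246)),("handle",(310,180),(220,229)),):
    print(nm,tri(a,u,b,v),onz(a,u,.046))
s=tri(a,(390,183),b,(181,179))[0]
cl=(tri(a,(212,222),b,(345,267))[0]+tri(a,(330,217),b,(250,203))[0])/2
print(cl)
yaw=np.radians(156)
he=L("wrist")["hand_eye"]; print(he.round(3))
for i,(t,dx) in enumerate(((s,0.03),(s,-0.05),(cl,0.0),(cl,-0.07))):
    p=[t[0]+0.02+dx,t[1],0.43]
    env.movep(p,down(np.pi)); env.dwell(.3)
    c=snap("wrist"); pickle.dump(c,open(f"w{i}.pkl","wb")); cv2.imwrite(f"pics/w{i}.png",c["color"])
print(env.get_obs()["time_s"],env.get_obs()["qpos"])
ims=[cv2.imread(f"pics/w{i}.png") for i in(0,2)]
cv2.imwrite("pics/m.png",cv2.resize(ims[0],(800,600)));cv2.imwrite("pics/m2.png",cv2.resize(ims[1],(800,600)))
```

```text
shed (array([0.50927546, 0.3125833 , 0.03817351]), np.float64(0.0009725882966777869)) [0.51442731 0.3100394  0.046     ]
stop (array([ 0.57544713, -0.15232087,  0.03993272]), np.float64(0.0009958732847027553)) [ 0.57911579 -0.15126545  0.046     ]
glue (array([0.735163  , 0.26357718, 0.07754634]), np.float64(0.0007852322500298387)) [0.71914067 0.27477339 0.046     ]
hold (array([0.4744402 , 0.03026358, 0.03220234]), np.float64(0.001487691150617626)) [0.48416052 0.02967494 0.046     ]
handle (array([0.47155038, 0.10631389, 0.03180299]), np.float64(0.004897207993069758)) [0.48022741 0.10599688 0.046     ]
[ 0.58021891 -0.00554403  0.031074  ]
[[ 0.002  0.966  0.26   0.066]
 [ 1.    -0.002 -0.001 -0.001]
 [-0.001  0.26  -0.966  0.031]
 [ 0.     0.     0.     1.   ]]
5.0667 [-9.81935871e-02  2.90013677e-01  1.67154739e+00  7.70162343e-07
  1.18030040e+00 -1.66901150e+00]
```

View pics/m.png

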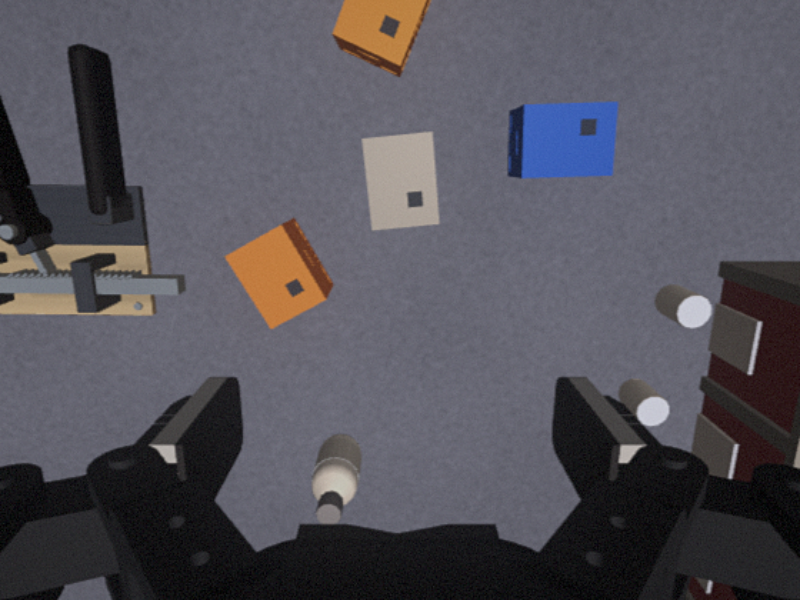

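View pics/m2.png

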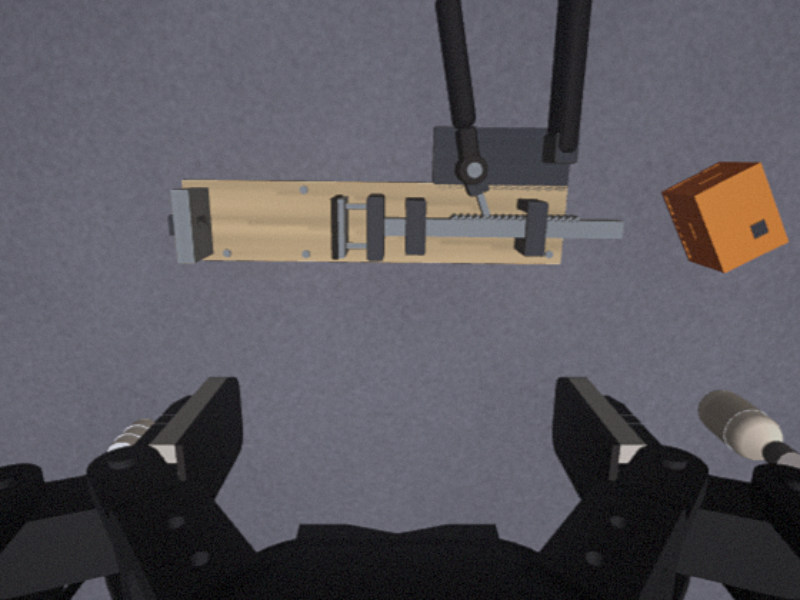

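The wrist view (800-wide) shows the beige-roofed box at (402,180). Two orange decoys sit at (385,30) and (280,272), and the blue one at (562,140). The clamp view shows the stop at (190,225), pad at (338,228), pivot at (473,170) and trigger bar up to (450,0). Next: measurements from both views, plus one enlarged confirming crop.

Run:
```python
from h import *
import pickle
W=[pickle.load(open(f"w{i}.pkl","rb")) for i in range(4)]
s=np.array([.509,.3126,.04])
def rect(c,lo,hi,near):
    hsv=cv2.cvtColor(cv2.GaussianBlur(c["color"],(3,3),0),cv2.COLOR_BGR2HSV)
    m=cv2.morphologyEx(cv2.inRange(hsv,lo,hi),cv2.MORPH_CLOSE,np.ones((9,9)))
    cs,_=cv2.findContours(m,cv2.RETR_EXTERNAL,cv2.CHAIN_APPROX_NONE)
    cs=[k for k in cs if cv2.contourArea(k)>300]
    k=min(cs,key=lambda k:np.linalg.norm(np.mean(k[:,0],0)-near))
    r=cv2.minAreaRect(k); B=cv2.boxPoints(r); return r,B,cv2.contourArea(k)
hs=[cv2.cvtColor(w["color"],cv2.COLOR_BGR2HSV) for w in W]
print("hsv roof",hs[0][115,275],"floor",hs[0][115,230],"wood",hs[2][160,180])
def order(c,B,z):
    P=np.array([onz(c,b,z) for b in B]); ctr=P.mean(0)
    return B[np.argsort(np.arctan2(*(P-ctr)[:,:2].T))]
out=[]
for i in(0,1):
    r,B,A=rect(W[i],(5,15,110),(30,90,255),proj(W[i],s)); B=order(W[i],B,.046); out.append(B); print(r,A)
T=[tri(W[0],a,W[1],b) for a,b in zip(*out)]
for t in T: print("shed corner",t[0].round(4),round(t[1],4))
for i in(0,1): P=np.array([onz(W[i],b,.046) for b in out[i]]); print(P.mean(0),np.linalg.norm(np.diff(P,axis=0),axis=1),np.degrees(np.arctan2(*(P[1]-P[0])[1::-1])),np.degrees(np.arctan2(*(P[2]-P[1])[1::-1])))
out=[]
for i in(2,3):
    r,B,A=rect(W[i],(8,70,100),(28,200,255),(190,155)if i==2 else proj(W[3],onz(W[2],(190,155),.008))); B=order(W[i],B,.008); out.append(B); print(r,A)
T=[tri(W[2],a,W[3],b) for a,b in zip(*out)]
for t in T: print("bed corner",t[0].round(4),round(t[1],4))
for i in(2,3): P=np.array([onz(W[i],b,.008) for b in out[i-2]]); print(P.round(4).tolist(),np.linalg.norm(np.diff(P,axis=0),axis=1),np.degrees(np.arctan2(*(P[1]-P[0])[1::-1])),np.degrees(np.arctan2(*(P[2]-P[1])[1::-1])))
a=cv2.imread("pics/scene0.png")[140:230,340:450];b=cv2.imread("pics/side0.png")[150:225,120:245]
cv2.imwrite("pics/crop.png",np.hstack([cv2.resize(a,(400,360)),cv2.resize(b,(400,360))]))
cv2.imwrite("pics/w3b.png",cv2.resize(W[3]["color"],(800,600)))
```

```text
hsv roof [ 17  31 175] floor [118  26 117] wood [ 19  76 190]
((280.787109375, 126.37129974365234), (64.17990112304688, 48.8563232421875), 84.2894058227539) 2970.5
((280.6286926269531, 203.78713989257812), (63.98089599609375, 45.871212005615234), 84.2894058227539) 2550.0
shed corner [0.4778 0.2877 0.0138] 0.0003
shed corner [0.4729 0.3367 0.0131] 0.0008
shed corner [0.5336 0.3422 0.0458] 0.0005
shed corner [0.5383 0.2952 0.0465] 0.0001
[0.50639268 0.3156482  0.046     ] [0.04536406 0.05942467 0.04743315] 95.60779365127785 7.1233001575702986
[0.50307336 0.31522291 0.046     ] [0.04495063 0.06608453 0.04711379] 95.83613845074343 6.6711010599016785
((261.2559814453125, 154.98553466796875), (267.1447448730469, 54.728858947753906), 0.6661999821662903) 7808.5
((262.8155517578125, 216.78367614746094), (254.1604766845703, 50.79913330078125), 0.6295986175537109) 6692.5
bed corner [ 0.5488 -0.1645  0.0019] 0.001
bed corner [0.5511 0.12   0.0028] 0.0003
bed corner [0.6095 0.1227 0.008 ] 0.0004
bed corner [ 0.607  -0.1689  0.0074] 0.0012
[[0.5486, -0.1626, 0.008], [0.5509, 0.1185, 0.008], [0.6095, 0.1229, 0.008], [0.6069, -0.1694, 0.008]] [0.2811174  0.0587583  0.29229789] 89.52078496089572 4.295333475284775
[[0.5474, -0.1615, 0.008], [0.55, 0.1182, 0.008], [0.6095, 0.1225, 0.008], [0.6066, -0.168, 0.008]] [0.27976238 0.05962069 0.29055276] 89.47214668475345 4.10387201142944
```

View pics/crop.png

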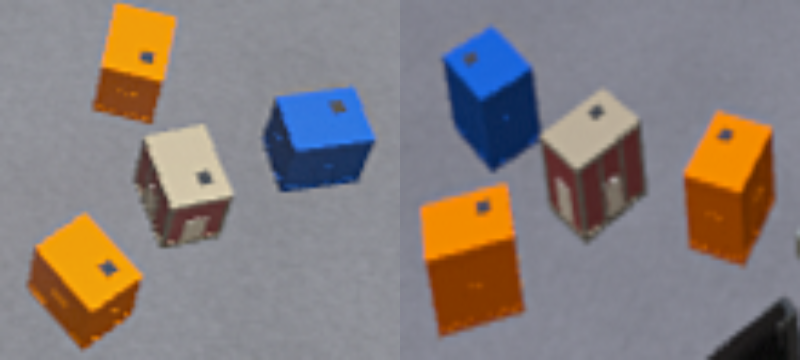

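View pics/w3b.png

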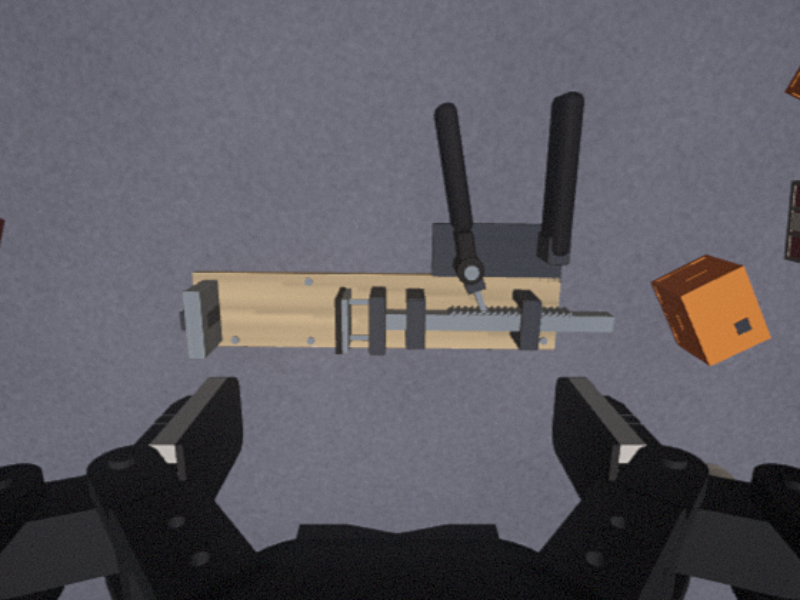

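The crop confirms it: the middle box has a flat grey-beige roof, maroon/pink brick walls and white doors (left crop (185,185)). The others are plain orange or blue. The second clamp view shows bed corners (560,270), (554,348), (193,272), pivot (471,272), trigger tip (446,107) and handle tip (568,97). I'll triangulate these.

Run:
```python
from h import *
import pickle
W=[pickle.load(open(f"w{i}.pkl","rb")) for i in range(4)]
k=.7; a,b=W[2],W[3]
S=lambda p:(p[0]*k-.15,p[1]*k-.15)
for n,u,v in(("bedR1",(568,185),(560,270)),("bedR2",(561,264),(554,348)),("bedL1",(182,180),(193,272)),("stopT1",(187,190),(196,290)),("stopT2",(194,263),(203,356)),("stopF1",(208,188),(219,281)),("stopF2",(211,258),(221,347)),("pivot",(473,170),(471,272)),("padT1",(331,197),(337,290)),("padT2",(332,258),(337,353))):
    t,e=tri(a,S(u),b,S(v)); print(n,t.round(4),round(e,4),onz(a,S(u),t[2])[:2].round(4))
for z,p in((.008,(568,185)),(.008,(561,264)),(.008,(182,180)),(.048,(187,190)),(.048,(194,263)),(.008,(208,188)),(.008,(211,258))): print(z,onz(a,S(p),z).round(4))
for p in((560,270),(554,348),(193,272)): print(onz(b,S(p),.008).round(4))
print("tip",onz(b,S((446,107)),.042),"base",onz(b,S((459,230)),.042),"handle",onz(b,S((568,97)),.042))
# black bars: fit trigger axis and handle tip
g=cv2.cvtColor(b["color"],cv2.COLOR_BGR2GRAY); m=(g<60).astype(np.uint8)
for x0,x1 in((300,332),(376,412)):
    q=np.argwhere(m[62:158,x0:x1]); 
    P=np.array([onz(b,(c+x0,r+62),.042) for r,c in q]); vx,vy,x,y=cv2.fitLine(P[:,:2].astype(np.float32),cv2.DIST_HUBER,0,.01,.01).ravel(); print("bar",np.degrees(np.arctan2(vy,vx)),x,y,P.min(0),P.max(0))
```

```text
bedR1 [ 0.5526  0.1311 -0.0253] 0.0012 [0.5526 0.1317]
bedR2 [0.6114 0.1224 0.0024] 0.0006 [0.6114 0.1227]
bedL1 [ 0.5485 -0.1644  0.0047] 0.0006 [ 0.5485 -0.1647]
stopT1 [ 0.5537 -0.148   0.041 ] 0.0012 [ 0.5537 -0.1474]
stopT2 [ 0.6041 -0.1484  0.0401] 0.0008 [ 0.6041 -0.1479]
stopF1 [ 0.5538 -0.1424  0.0127] 0.0013 [ 0.5538 -0.1431]
stopF2 [ 0.6038 -0.1418  0.0222] 0.0007 [ 0.6038 -0.1421]
pivot [0.5399 0.0459 0.0426] 0.0007 [0.5399 0.0455]
padT1 [ 0.5597 -0.0521  0.0166] 0.0018 [ 0.5597 -0.053 ]
padT2 [ 0.5989 -0.0493  0.0474] 0.0008 [ 0.5989 -0.0498]
0.008 [0.5511 0.121  0.008 ]
0.008 [0.6103 0.1209 0.008 ]
0.008 [ 0.5483 -0.1634  0.008 ]
0.048 [ 0.5533 -0.1446  0.048 ]
0.048 [ 0.6025 -0.1448  0.048 ]
0.008 [ 0.554  -0.1448  0.008 ]
0.008 [ 0.6065 -0.1473  0.008 ]
[0.5456 0.1197 0.008 ]
[0.6093 0.1203 0.008 ]
[ 0.5477 -0.1627  0.008 ]
tip [0.43087692 0.02586361 0.042     ] base [0.51056406 0.03693016 0.042     ] handle [0.42463165 0.10444374 0.042     ]
bar 10.114591 0.46768516 0.03144901 [0.42847542 0.01846612 0.042     ] [0.50680331 0.04642576 0.042     ]
bar -0.91560847 0.46363482 0.10420735 [0.42139139 0.09059817 0.042     ] [0.5066802  0.11468871 0.042     ]
```

```bash
cat >> h.py <<'E'
CY=np.radians(-90.6); CO=np.array([.580,.0455,0.])
CX=np.array([np.cos(CY),np.sin(CY),0]); CV=np.array([-CX[1],CX[0],0])
def cl(x,y,z): return CO+x*CX+y*CV+np.array([0,0,z])
H=env.hold_point_z; Z=np.array([0,0,1.])
E
python3 - <<'E'
from h import *
s=np.array([.506,.3156,.028+H]); q=down(np.radians(186))
env.movep(s+.1*Z,q); env.movel(s); env.grasp(30); o=env.get_obs(); print(o["grip_width"],o["grip_force"],o["position"]-s)
env.movel(s+.13*Z,v=.2); print(env.get_obs()["grip_width"],env.get_obs()["ft_force"])
p=cl(.147,0,.008+.028+.0015+H); q=down(CY+np.pi)
env.movep(p+.12*Z,q); env.movel(p,v=.12); env.dwell(.2); o=env.get_obs(); print(o["ft_force"],o["position"]-p)
env.open(); env.dwell(.2); env.movel(p+.22*Z,v=.2); env.dwell(.2)
c=snap("wrist"); cv2.imwrite("pics/p1.png",cv2.resize(c["color"],(800,600)))
import pickle; pickle.dump(c,open("p1.pkl","wb"))
c=snap("side"); pickle.dump(c,open("p1s.pkl","wb"));cv2.imwrite("pics/p1s.png",cv2.resize(c["color"][180:320,180:380],(800,560)))
print(env.get_obs()["time_s"],env.get_obs()["qpos"])
E
```

```text
0.045627392231789916 31.532054543495178 [0.00018031 0.00012156 0.00071188]
0.04566981486631124 [-0.70948894 -0.4678234  -2.80169049]
[ 0.03158372  0.21156225 -2.22621606] [ 1.07996403e-04 -4.64876441e-05  3.51397754e-04]
13.6 [-2.52983974e-01  4.11742405e-01  1.54383245e+00  2.99165658e-05
  1.18684674e+00 -2.42474745e-01]
```

View pics/p1.png

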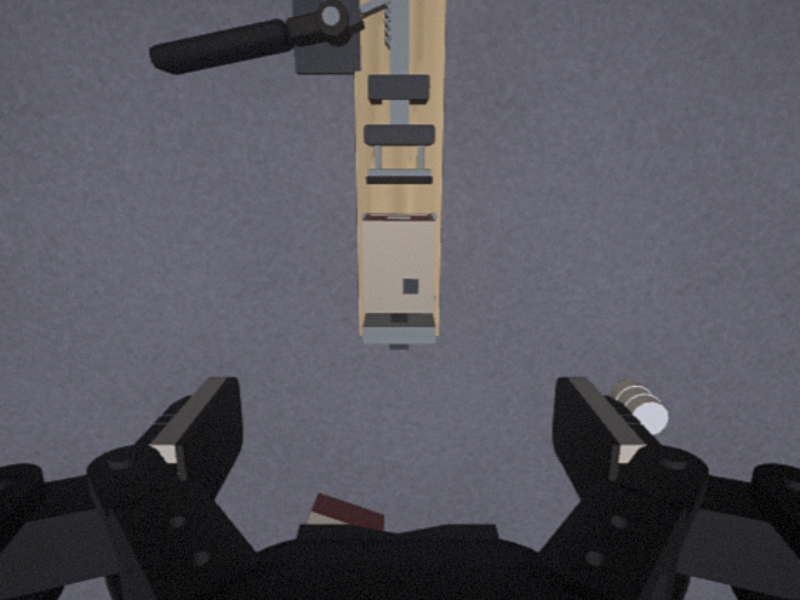

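The shed stands lengthwise on the bed. Roof centre is at (399,265), stop at (399,325), pad at (399,178) and jaw at (399,133), and it's clear of both. Next I'll pinch the trigger, make one stroke and track the jaw.

```bash
cat >> h.py <<'E'
def trig(th,z=.030):
    f=.19-th; d=np.sin(f)*CX-np.cos(f)*CV
    return CO-.04*CV+.08*d+Z*(z+H), down(np.arctan2(d[1],d[0]))
def go(th,v=.05):
    global cur
    p,q=trig(th); env.movel(p,frame=q,v=v)
def stroke(a,b,v=.05):
    m=(a+b)/2; go(m,v); go(b,v)
import pickle,os
def track(tag=None):
    out=[]
    for n in("scene","side"):
        c=snap(n)
        if tag: cv2.imwrite(f"pics/{tag}_{n}.png",c["color"])
        f=f"ref_{n}.pkl"
        if not os.path.exists(f): pickle.dump(c,open(f,"wb"))
        r=pickle.load(open(f,"rb"))
        up=lambda i:cv2.resize(i,None,fx=4,fy=4,interpolation=cv2.INTER_CUBIC)
        A,B=up(r["color"]),up(c["color"]); res=[]
        for X in(.064,-.083):   # jaw block, rod rear end
            z=.042 if X>0 else .027
            u=proj(r,cl(X,0,z))*4; e=(proj(r,cl(X+.04,0,z))*4-u); x,y=u.astype(int); w=26
            T=A[y-w:y+w,x-w:x+w]; x0,x1=sorted((0,int(e[0]*1.1))); y0,y1=sorted((0,int(e[1]*1.1)))
            S=B[y-w+y0-8:y+w+y1+8,x-w+x0-8:x+w+x1+8]
            _,mx,_,l=cv2.minMaxLoc(cv2.matchTemplate(S,T,cv2.TM_CCOEFF_NORMED))
            s=np.array(l)+[x0-8,y0-8]; res.append((round(float(s@e/(e@e)*40),1),round(mx,2)))
        out.append((n,res))
    return out
E
python3 - <<'E'
from h import *
c=pickle.load(open("p1.pkl","rb")); S=lambda p:(p[0]*.7-.15,p[1]*.7-.15)
for n,p,z in(("padtop front",(399,183),.047),("padplate back",(399,169),.047),("jaw front low?",(399,144),.047),("jaw back",(399,125),.047),("shed back roof",(399,221),.054),("stop face top",(399,329),.048),("shed front roof",(399,314),.054)):
    P=onz(c,S(p),z); print(n,((P-CO)@CX*1000).round(1),((P-CO)@CV*1000).round(1))
for a,b in(((363,222),(436,221)),): print([((onz(c,S(p),.054)-CO)@CV*1000).round(1) for p in(a,b)])
p,q=trig(.03); env.movep(p+.1*Z,q); env.movel(p,v=.12)
print(track("t0")); o=env.get_obs(); print(o["position"]-p,o["ft_force"])
env.grasp(20); o=env.get_obs(); print(o["grip_width"],o["ft_force"],o["time_s"])
for k in range(1,8):
    go(.03+k*.045,.05); o=env.get_obs(); print(round(.03+k*.045,3),o["ft_force"].round(2),o["moment"].round(2))
env.dwell(.2);print(track("t1"),env.get_obs()["time_s"])
E
```

```text
padtop front 95.3 -0.2
padplate back 86.8 -0.2
jaw front low? 71.8 -0.2
jaw back 60.7 -0.3
shed back roof 118.3 -0.1
stop face top 191.4 0.1
shed front roof 179.1 0.1
[np.float64(-22.7), np.float64(23.1)]
[('scene', [(0.0, 1.0), (0.0, 1.0)]), ('side', [(0.0, 1.0), (0.0, 1.0)])]
[ 2.48923773e-04 -9.55552778e-06  6.63952466e-04] [-0.03284393 -0.35943177  0.15886719]
0.013473594980549772 [-0.80319208 -2.36149937  1.69882545] 16.675
0.075 [-1.92 -2.35  3.32] [-0.34  0.15 -0.01]
0.12 [-1.47 -1.69  4.76] [-0.27  0.21  0.02]
0.165 [-1.66 -1.99  4.85] [-0.32  0.27  0.05]
0.21 [-2.3  -1.89  4.68] [-0.29  0.3   0.07]
0.255 [-2.94 -1.7   4.57] [-0.23  0.36  0.06]
0.3 [-2.37 -1.14  5.51] [-0.23  0.31  0.08]
0.345 [-2.23 -0.5   5.53] [-0.12  0.36  0.08]
[('scene', [(10.5, 0.96), (0.0, 0.98)]), ('side', [(0.8, 0.72), (39.0, 0.55)])] 18.725
```

The first stroke moved the jaw about 10.5 mm by the scene camera. The side-view tracking scored poorly (0.72 and 0.55), so I won't rely on it. The pad face started about 1 mm from its zero position, so contact comes at rod ≈ 36. I'll continue with strokes 2–4.

Run:
```python
from h import *
def st(): 
    o=env.get_obs(); return o["ft_force"].round(2),o["moment"].round(2)
for k in(2,3,4):
    stroke(.345,.025,.07); env.dwell(.1); print("back",track()[0],st())
    for th in((.185,.345) if k<4 else (.12,.18,.24,.29,.33)):
        go(th,.06); 
        if k==4: env.dwell(.1); print(th,track()[0][1][0],st())
    env.dwell(.1); print("fwd",track(f"t{k}")[0],st())
    if k==4: break
print(env.get_obs()["time_s"],env.get_obs()["grip_width"])
a=cv2.imread("pics/t4_scene.png")[180:260,195:345];b=cv2.imread("pics/t4_side.png")[190:295,225:375]
cv2.imwrite("pics/t4.png",np.vstack([cv2.resize(a,(560,299),interpolation=cv2.INTER_CUBIC),cv2.resize(b,(420,294),interpolation=cv2.INTER_CUBIC)[:, :420]] if 0 else [cv2.copyMakeBorder(cv2.resize(a,(560,299)),0,0,0,0,0),cv2.resize(b,(560,300))]))
```

```text
back ('scene', [(10.5, 0.96), (0.0, 0.98)]) (array([-2.28, -1.64,  5.81]), array([-0.27,  0.31, -0.  ]))
fwd ('scene', [(20.4, 0.96), (8.2, 0.85)]) (array([-3.22, -0.43,  6.36]), array([0.05, 0.36, 0.11]))
back ('scene', [(20.4, 0.96), (8.2, 0.85)]) (array([-1.14, -1.19,  5.21]), array([-0.24,  0.25,  0.04]))
fwd ('scene', [(30.3, 0.97), (8.9, 0.69)]) (array([-2.21,  0.33,  5.9 ]), array([-0.01,  0.28,  0.1 ]))
back ('scene', [(30.3, 0.97), (8.9, 0.69)]) (array([-1.49, -0.92,  5.45]), array([-0.18,  0.24, -0.  ]))
0.12 (32.8, 0.96) (array([-1.42, -1.29,  5.14]), array([-0.14,  0.25,  0.01]))
0.18 (34.6, 0.96) (array([-2.12, -1.83,  5.79]), array([-0.24,  0.29,  0.13]))
0.24 (36.5, 0.95) (array([-1.61, -1.64,  6.39]), array([-0.23,  0.31,  0.11]))
0.29 (37.8, 0.93) (array([-2.64, -1.48,  5.7 ]), array([-0.22,  0.29,  0.19]))
0.33 (39.0, 0.93) (array([-2.72, -1.69,  5.54]), array([-0.29,  0.31,  0.22]))
fwd ('scene', [(39.0, 0.92), (48.9, 0.55)]) (array([-1.85, -1.78,  5.11]), array([-0.28,  0.24,  0.22]))
25.6667 0.01379893800350123
```

View pics/t4.png

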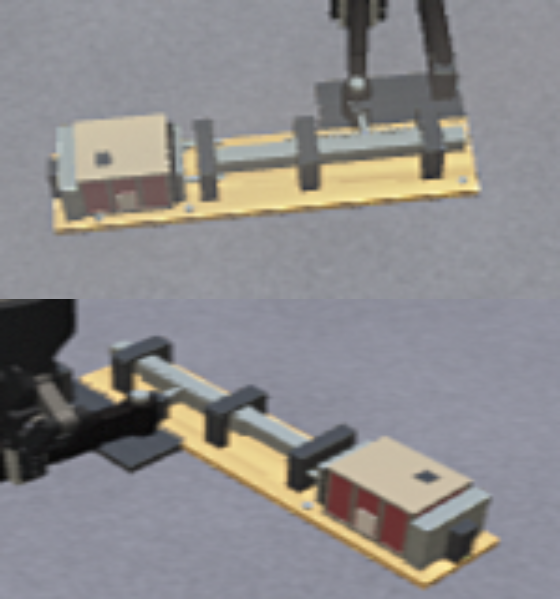

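Scene crop: the shed is pressed to the stop (65,160), the pad is against it at (180,150) and the jaw is at (205,160). That's roughly 4 mm of spring. Now let back once and make the final stroke with known phase (5 mm further at equal angle).

Run:
```python
from h import *
def st(): 
    o=env.get_obs(); return o["ft_force"].round(2),o["moment"].round(2)
stroke(.33,.025,.06); env.dwell(.2); print("back",track()[0][1][0],st())
for th in(.1,.15,.2,.24,.285):
    go(th,.04); env.dwell(.15); print(th,[track()[0][1][0][0] for _ in range(2)],st())
track("t5"); print(env.get_obs()["time_s"])
a=cv2.imread("pics/t5_scene.png")[200:245,200:275]; r=cv2.imread("pics/t0_scene.png")[200:245,200:275]
cv2.imwrite("pics/t5.png",np.vstack([cv2.resize(i,(500,300),interpolation=cv2.INTER_CUBIC) for i in(a,r)]))
c=pickle.load(open("ref_scene.pkl","rb"))
for X in(.094,.082,.07,.058): print(X,(proj(c,cl(X,0.02,.047))-[200,200])*500/75,(proj(c,cl(X,-.02,.047))-[200,200])*500/75)
for X in(.13,.118,.1135,.190): print(X,(proj(c,cl(X,0.02,.047))-[200,200])*500/75,(proj(c,cl(X,-.02,.047))-[200,200])*500/75)
```

```text
back (35.3, 0.95) (array([-1.11, -1.74,  5.39]), array([-0.24,  0.24, -0.01]))
0.1 [36.5, 36.5] (array([-1.48, -2.43,  5.48]), array([-0.41,  0.22,  0.08]))
0.15 [38.4, 38.4] (array([-0.91, -2.79,  5.76]), array([-0.4 ,  0.21,  0.18]))
0.2 [39.6, 39.6] (array([-2.05, -3.06,  4.81]), array([-0.43,  0.23,  0.23]))
0.24 [40.8, 40.8] (array([-2.01, -2.25,  6.14]), array([-0.43,  0.22,  0.19]))
0.285 [42.1, 42.1] (array([-1.53, -2.44,  5.7 ]), array([-0.39,  0.3 ,  0.22]))
29.8167
0.094 [363.82366023 162.74790919] [355.60408008  71.85767145]
0.082 [396.63835296 159.71216696] [387.79286828  68.94043259]
0.07 [429.40882974 156.68051523] [419.93911781  66.02704897]
0.058 [462.13517986 153.65294573] [452.04291295  63.11751296]
0.13 [265.1133896  171.87976177] [258.78163743  80.63259612]
0.118 [298.06126846 168.83169828] [291.09854948  77.70374553]
0.1135 [310.40524932 167.68973592] [303.20635441  76.60642683]
0.19 [ 99.70354709 187.18210355] [96.55219618 95.33529406]
```

View pics/t5.png

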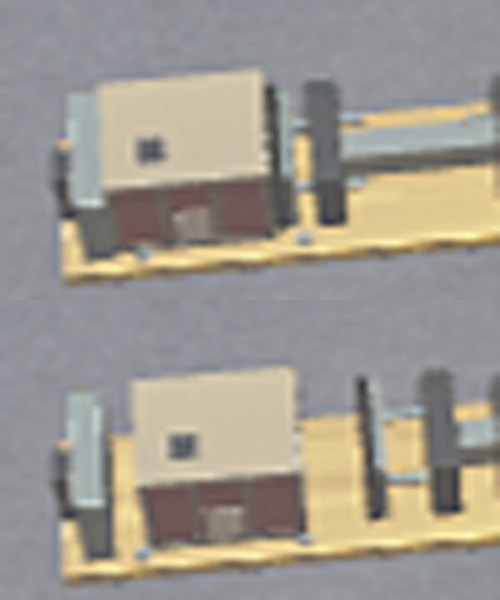

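Scene crop (top now, bottom before): pad plate's right edge is at x≈293 and the jaw's left edge at x≈305, against 383 and 422 before. The gap looks smaller than planned, so I'll measure it with intensity profiles.

Run:
```python
from h import *
c=pickle.load(open("ref_scene.pkl","rb"))
for f,x0,x1 in(("t0",.052,.104),("t5",.094,.136)):
    I=cv2.imread(f"pics/{f}_scene.png",0).astype(np.float32)
    X=np.arange(x0,x1,.001)
    for z,ys in((.044,(-.017,-.013,-.009)),(.044,(.009,.013,.017))):
        P=np.array([[proj(c,cl(x,y,z)) for x in X] for y in ys],np.float32)
        v=cv2.remap(I,P[...,0],P[...,1],cv2.INTER_CUBIC).mean(0)
        print(f,ys[0],[f"{int(x*1e3+.5)}:{int(k)}" for x,k in zip(X,v)])
```

```text
t0 -0.017 ['52:145', '53:146', '54:146', '55:147', '56:146', '57:145', '58:139', '59:129', '60:118', '61:107', '62:102', '63:101', '64:100', '65:102', '66:102', '67:102', '68:102', '69:104', '70:107', '71:114', '72:122', '73:132', '74:141', '75:147', '76:150', '77:150', '78:148', '79:148', '80:149', '81:149', '82:148', '83:148', '84:149', '85:152', '86:159', '87:168', '88:172', '89:168', '90:154', '91:122', '92:87', '93:68', '94:74', '95:98', '96:124', '97:142', '98:154', '99:156', '100:151', '101:147', '102:146', '103:146']
t0 0.009 ['52:146', '53:146', '54:148', '55:150', '56:150', '57:148', '58:141', '59:129', '60:117', '61:108', '62:105', '63:104', '64:105', '65:107', '66:108', '67:106', '68:105', '69:101', '70:101', '71:114', '72:133', '73:160', '74:185', '75:203', '76:211', '77:207', '78:201', '79:200', '80:200', '81:201', '82:202', '83:202', '84:203', '85:201', '86:198', '87:193', '88:184', '89:177', '90:158', '91:118', '92:80', '93:71', '94:95', '95:135', '96:172', '97:198', '98:214', '99:211', '100:205', '101:203', '102:202', '103:202']
t5 -0.017 ['94:145', '95:146', '96:147
[... 208 characters left out ...]
'116:133', '117:141', '118:148', '119:152', '120:154', '121:161', '122:168', '123:161', '124:141', '125:113', '126:84', '127:68', '128:75', '129:102', '130:140', '131:173', '132:194', '133:206', '134:203', '135:194', '136:193']
t5 0.009 ['94:145', '95:146', '96:146', '97:145', '98:145', '99:147', '100:146', '101:144', '102:138', '103:124', '104:110', '105:101', '106:102', '107:104', '108:104', '109:104', '110:103', '111:98', '112:102', '113:119', '114:142', '115:173', '116:199', '117:214', '118:211', '119:194', '120:176', '121:163', '122:154', '123:160', '124:163', '125:132', '126:89', '127:67', '128:84', '129:119', '130:153', '131:176', '132:193', '133:194', '134:189', '135:188', '136:187']
```

Pad moved 34.2 mm and the jaw about 42.6 mm, so the spring is about 8.4 mm in. I'll ease back about 1 mm (still on the pawl) and re-measure.

Run:
```python
from h import *
go(.252,.03); env.dwell(.4)
print(track("t6")[0]); o=env.get_obs(); print(o["time_s"],o["grip_width"],o["grip_force"],o["ft_force"])
c=pickle.load(open("ref_scene.pkl","rb"))
def prof(f,x0,x1,ys):
    I=cv2.imread(f"pics/{f}_scene.png",0).astype(np.float32); X=np.arange(x0,x1,.0002)
    P=np.array([[proj(c,cl(x,y,.044)) for x in X] for y in ys],np.float32)
    return X*1e3,cv2.remap(I,P[...,0],P[...,1],cv2.INTER_CUBIC).mean(0)
for f in("t5","t6"):
  for ys in((-.017,-.013,-.009),(.009,.013,.017)):
    X,r=prof("t0",.05,.105,ys); Y,n=prof(f,.09,.135,ys)
    pad=Y[n.argmin()]-X[r.argmin()]
    def edges(X,v,a,b):
        m=(X>a)&(X<b); x,w=X[m],v[m]; d=x[w<125]; return d.min(),d.max()
    e0=edges(X,r,54,78); e1=edges(Y,n,96,119); print(f,"pad",round(pad,1),"jaw",np.subtract(e1,e0).round(1))
```

```text
('scene', [(41.5, 0.88), (48.9, 0.55)])
30.5667 0.013828559886859052 25.387723445892334 [-1.68098551 -2.16075588  5.97731074]
t5 pad 34.0 jaw [42.2 43. ]
t5 pad 34.2 jaw [43.6 41.8]
t6 pad 34.0 jaw [42.  43.2]
t6 pad 34.2 jaw [41.6 41.2]
```

Run:
```python
from h import *
go(.235,.03); env.dwell(.5)
print(track("t7")[0]); o=env.get_obs(); print(o["time_s"],o["grip_force"],o["joint_vel"].round(4))
print(env.finish_job())
```

```text
('scene', [(41.4, 0.89), (48.9, 0.55)])
31.4167 25.372082591056824 [-0.      0.0013 -0.0005 -0.0003 -0.0001 -0.0003]
the job is handed in; nothing more can be done
None
```

The job is handed in at about 31 s, but the hand-in returned no verdict: the shed is on the bed against the stop, the trigger is still held squeezed, and the camera puts the pad spring about 7.5 to 8 mm in.

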